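# Stand the weighted wobble column heavy end down on the plinth

### The arm

A 6-joint arm with a two-finger parallel gripper is mounted at the origin on the work surface. World frame = base frame: x ahead of the robot, y to its left, z up, the work surface at z = 0. Lengths are in m, angles in rad, forces in N, time in s.
With the tool pointing down it reaches from about 0.35 to 0.775 m from the base axis. Payload 7.3 kg.
Tool frame: the origin (TCP) lies between the finger pads; the fingertips stand 25 mm ahead of it and the grasp point (between the pads) lies 6 mm ahead of it; y points along the fingers, z is the direction in which the jaws open and shut, and the axes are right-handed (so a half turn about y gives the same grasp; the last joint's range is limited). The gripper opens to 92 mm and grips with 3 to 60 N. Pads are 19 mm wide; open, the fingers measure 130 mm over their backs; the gripper's body (75 mm by 190 mm) begins 47 mm behind the grasp point.
Start: joints at [-1.435, 0.342, 1.524, -0, 1.275, -0.146], TCP at [0.146, -0.504, 0.252] pointing down, gripper open.
Joint ranges: [-2.53, 2.53], [-0.77, 2.02], [0.04, 2.7], [-1, 4.14], [0.28, 2.66], [-3.11, 3.11]. Speed limits (rad/s): [2.57, 2.57, 3.14, 3.14, 3.14, 3.14].

### API

Orientations are given as [roll, pitch, yaw] about the fixed x, y, z axes, in that order (R = Rz(yaw) Ry(pitch) Rx(roll)).
In Python, from cell import sensors, read_camera, hand_in gives the robot as it stands. The module is installed in compiled form; this text tells all that it offers.
- The arm moves only by the tool send_rows, never from a script. Its argument "motion" is a list that holds one entry, the list of rows, each a list of 4 numbers: the shift along the tool's x, y, z in m, then the turn about the tool's y in degrees. In form: [[[tx, ty, tz, twist], ...]]. A call has 1 to 8 rows; each row is the pose to reach, as a shift and turn from the pose measured when the call began, along the tool's axes at that moment; what a row does not reach only later rows make up. A row lasts 1/10 s, in which the tool goes at most 50 mm and 8.59 degrees, less where a joint would pass 70% of its speed; a pose out of reach is approached as far as the arm can. A call with a gripper value outside its range is refused whole. "gripper" is the opening, from 0 (shut) to 1 (fully open), set as the call begins (left out, the last holds). The fingers move at their own pace and stop on an object; "grip_force" is the grip in N (left out, the last holds). Time passes only in rows, so rows that repeat a pose let the fingers close. It gives the time, the measured TCP pose, the force and the opening at its end, in the units of the state.
- sensors.observe(): the state, without advancing time (a new reading comes with each control period).
- read_camera(name): name is "scene" or "top" or "wrist"; returns a dict with "frame" (480x640x3 uint8, red, green, blue), "fx", "fy", "cx", "cy" (pixels), "extrinsics" (4x4, takes a point from world to camera coordinates). Camera axes: x right, y up, looking along -z (the intrinsics and any distortion apply to the point x, -y, -z); pixel columns grow to the right and rows downward; lengths in m; the calibration is good to about 2 mm. A picture is of the moment at which its call begins. There is no depth.
- hand_in(): hands the job in, once; it reports no verdict.
The state is a dict: "time": time; "qpos": joint angles; "qvel": joint speeds; "joint_efforts": joint torques, N m; "tool_pos": TCP position; "tool_rot": TCP orientation; "contact_force": force on the tool from outside, world axes, zero at the start; "torque": the same for the moment, N m; "opening": finger opening in m.
Only numpy, scipy, OpenCV 4.12 (cv2) and the standard library are available. Lean on these libraries where they do the work, as an engineer would, in place of code of your own. Each camera call takes 0.05 s, during which the arm holds its last target.

### The job

The square wooden wobble column lying in the cradle has a lead weight hidden in one end; both ends look alike and are slightly domed, so it stays standing only on its heavy end. Feel which end is heavy by lifting and balancing the column in the grip, then set it gently on the middle of the white plinth, heavy end down, so that it stands upright by itself once released. Do not let it topple on the plinth or fall to the table, and leave the other things on the table where they are.

Things in the scene. Friction and masses are not known exactly. Their poses are not given: they have to be found in the camera images.
- column_mid (a point): centre of the loose wobble column: brown wooden bar of square section, 40 x 40 mm, 150 mm long, a blue band round the middle and one near each end. Its x axis runs along the column (ends at +75 and -75 mm). The flat sides run 137 mm; each end is a round cap 40 mm across with a shallow dome 3 mm high. Which end is heavy changes from run to run and follows neither from the axis direction nor from the looks.
- column: the same column as a body (same origin and axes). 0.24 to 0.32 kg in all, about three quarters of it a hidden weight centred 20 mm from one end, so it balances about 40 mm from the middle, toward the heavy end. Stood on the heavy end it rights itself from small leans (rocks, then rests up to about 6 degrees off plumb); on the light end it falls over.
- cradle: fixed light wooden cradle in which the column lies level: base 150 x 70 x 12 mm, two U rests 10 mm thick, 56 mm either side of the middle, open above; between them nothing stands above the base. Origin: centre of its underside, x axis along the lying column, z up; two of the bar's sides stand upright in it. The rests are 55 mm wide, carry the bar 45 mm above the table, and have small lips at its sides up to 57 mm (1.5 mm play).
- cradle_rest (a point): where the column's centre lies in the cradle, 65 mm above the cradle's origin; the column can be set back here to regrip it.
- plinth: fixed white square plinth, 130 x 130 mm (wooden skirting 138 mm), 40 mm high. Origin at the centre of its underside, z up.
- plinth_top (a point): centre of the plinth's flat top, 40 mm above the table; the column's centre is 75 mm above it when standing.
- vase: bystander, not to be moved: magenta glazed vase, 90 mm across, 150 mm tall. Origin at the centre of its underside.
- bowl: bystander, not to be moved: white bowl, 140 mm across, 65 mm tall. Origin at the centre of its underside.
- apple: bystander, not to be moved: yellow apple, 72 mm across, 62 mm tall. Origin at the centre of its underside.
- tape_roll: bystander, not to be moved: flat roll of masking tape, 90 mm across, 25 mm tall. Origin at the centre of its underside.
- eraser: bystander, not to be moved: white eraser block, 45 x 26 x 14 mm. Origin at the centre of its underside.
Mind the look-alikes: they are no part of the job. What is shaped like the column but purple is not meant. Leave any purple look-alike of the cradle alone.

How it is judged:
On the way:
1. the column is lifted at least 20 mm clear of its place in the cradle (z of column_mid in the frame of cradle above 0.085 m), for 0.2 s.
At the end, for the whole second after the job is handed in: the column stands by itself on the plinth, upright within 0.18 rad (10 degrees), its centre within 30 mm of the middle of the plinth's top, released and at rest (a slight rocking is allowed) ((angle between column_mid's own x axis and vertical below 0.18 rad or angle between column_mid's own x axis and vertical above 2.9616 rad) and horizontal distance between column_mid and plinth_top below 0.03 m and z of column_mid in the frame of plinth_top between 0.068 and 0.08 m and angular speed of column below 0.6 rad/s and linear speed of column below 0.05 m/s and contact force between column and the fingers below 0.1 N); the robot touches nothing.
It fails at once if the column topples on the plinth (lies or leans on it by more than 40 degrees) (contact force between column and plinth above 0.3 N and angle between column_mid's own x axis and vertical between 0.7 and 2.44 rad).
It fails at once if the column falls onto the table (its centre comes lower than 35 mm) (height (world z) of column_mid below 0.035 m).
It fails at once if the column is set down hard or dropped on the plinth (more than 45 N) (contact force between column and plinth above 45 N).
It fails at once if another thing on the table is moved by more than 30 mm (distance of any of vase, bowl, apple, tape_roll, eraser from where it was at the start of the episode above 0.03 m).
It also fails if it takes over 61 s, if anything falls off the work surface, if the arm or the gripper's body presses on something with over 40 N, if the wrist force passes 120 N, or if a joint passes its speed limit or range.

## Working session

There is one attempt and no reset: what is moved stays moved. The work goes in short steps, Python scripts to look and compute and a tool call to move; the robot and the scene stay as the last step left them, time stands still between calls to the robot, and variables do not carry over. Pictures are saved under pics/ and viewed, and the job is handed in when it is done.

Besides the shell and the picture viewer there is one more tool, called after "Call:" by a JSON object that holds its "name" and its "arguments", one argument or row to a line. send_rows: Moves the arm, as the interface text tells. Its arguments: {"type":"object","properties":{"motion":{"type":"array"},"gripper":{"type":"number"},"grip_force":{"type":"number"}},"required":["motion"]}

```bash
mkdir -p pics; python3 - <<'E'
from cell import sensors, read_camera
import cv2
s=sensors.observe()
print({k:(v if not hasattr(v,'__len__') else [round(float(a),4) for a in v]) for k,v in s.items()})
for n in ["scene","top","wrist"]:
    c=read_camera(n); cv2.imwrite(f"pics/{n}0.png",c["frame"][:,:,::-1])
    print(n,c["fx"],c["fy"],c["cx"],c["cy"],[k for k in c]); print(c["extrinsics"].round(4).tolist())
E
```

```text
{'time': 0.0, 'qpos': [-1.435, 0.3427, 1.525, -0.0, 1.2754, -0.146], 'qvel': [-0.0003, -0.0017, -0.0004, -0.0015, -0.0008, 0.0016], 'joint_efforts': [0.0022, -43.1243, -24.4217, 0.0719, 0.0559, -0.0001], 'tool_pos': [0.146, -0.5039, 0.251], 'tool_rot': [-1.5723, 0.0002, -2.8598], 'contact_force': [-0.0333, 0.0322, 0.3602], 'torque': [0.0438, -0.0054, -0.005], 'opening': 0.09139884512464354}
scene 491.68959574107475 491.68959574107475 324.55722890065175 240.1016663340042 ['frame', 'fx', 'fy', 'cx', 'cy', 'extrinsics']
[[-0.3528, 0.9357, 0.0003, 0.1196], [-0.7291, -0.2752, 0.6266, 0.4156], [0.5864, 0.2209, 0.7793, -1.4313], [0.0, 0.0, 0.0, 1.0]]
top 512.0071605207143 512.0071605207143 325.1308846094801 233.38024177157814 ['frame', 'fx', 'fy', 'cx', 'cy', 'extrinsics']
[[0.0234, -0.9997, 0.0085, 0.0716], [0.9985, 0.0238, 0.0495, -0.6179], [-0.0496, 0.0074, 0.9987, -0.888], [0.0, 0.0, 0.0, 1.0]]
wrist 389.42253830832215 389.42253830832215 320.2542477740152 244.23038889265976 ['frame', 'fx', 'fy', 'cx', 'cy', 'extrinsics']
[[0.2774, -0.9608, -0.0029, -0.5245], [0.9205, 0.2666, -0.2856, 0.0358], [0.2751, 0.0766, 0.9583, -0.3914], [0.0, 0.0, 0.0, 1.0]]
```

View pics/scene0.png

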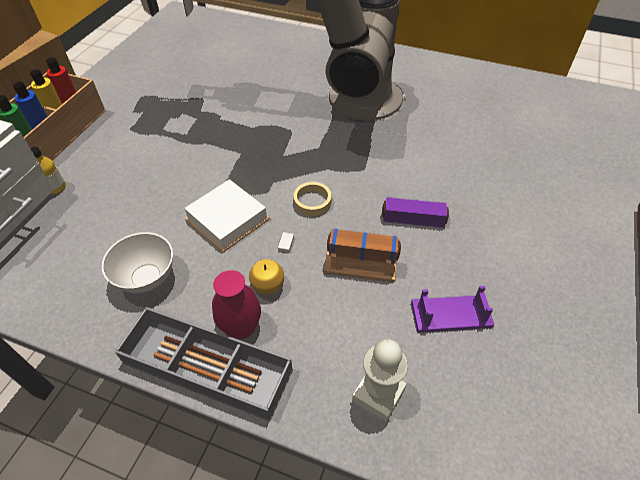

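View pics/top0.png

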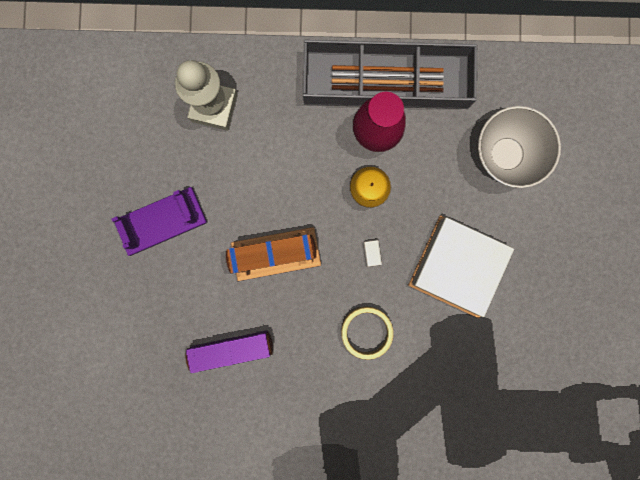

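View pics/wrist0.png

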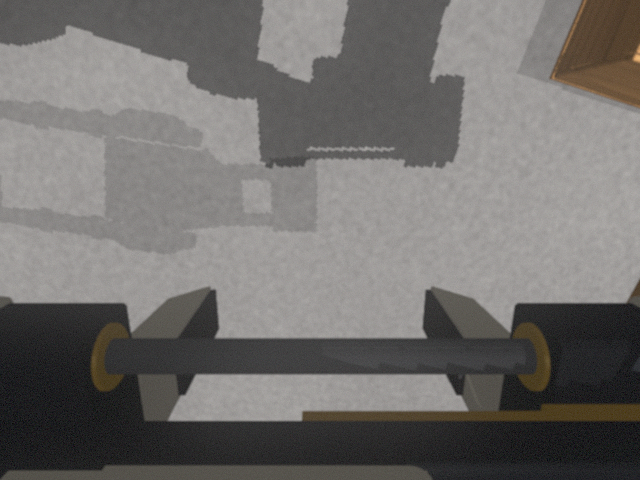

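The target candidates in the top view are the brown bar with blue bands at about (272,254) in the light wooden cradle, and a purple bar at (229,352). There is also a purple cradle at (160,220). The brown bar matches the description. The plinth is the white square at (462,265). Next I measure them and confirm with a crop.

```bash
cat > h.py <<'E'
import numpy as np, cv2
from cell import sensors, read_camera
def ray(c,u,v):
    E=np.array(c["extrinsics"]);R=E[:3,:3];t=E[:3,3]
    d=np.array([(u-c["cx"])/c["fx"],-(v-c["cy"])/c["fy"],-1.0])
    return -R.T@t, R.T@d
def onz(c,u,v,z):
    o,d=ray(c,u,v); return o+d*(z-o[2])/d[2]
def proj(c,p):
    E=np.array(c["extrinsics"]);q=E[:3,:3]@np.array(p)+E[:3,3]
    return np.array([c["cx"]+c["fx"]*q[0]/-q[2], c["cy"]-c["fy"]*q[1]/-q[2]])
def bands(f,box,hue=(105,130),smin=120):
    h=cv2.cvtColor(f,cv2.COLOR_RGB2HSV)
    m=((h[...,0]>=hue[0])&(h[...,0]<=hue[1])&(h[...,1]>=smin)).astype(np.uint8)
    k=np.zeros_like(m);x0,y0,x1,y1=box;k[y0:y1,x0:x1]=1;m*=k
    n,l,s,ce=cv2.connectedComponentsWithStats(m)
    return m,[(s[i].tolist(),ce[i].round(1).tolist(),cv2.minAreaRect(np.argwhere(l==i)[:,::-1].astype(np.float32))) for i in range(1,n) if s[i,4]>15]
E
python3 - <<'E'
from h import *
for n,box in (("top",(200,210,350,300)),("scene",(310,210,420,290))):
    c=read_camera(n);f=c["frame"]
    m,b=bands(f,box)
    for s,ce,r in b:
        print(n,s,ce,[np.round(a,1) for a in r], onz(c,*ce,0.085).round(4))
    x0,y0,x1,y1=box
    cv2.imwrite(f"pics/crop_{n}.png",cv2.resize(f[y0:y1,x0:x1,::-1],None,fx=5,fy=5,interpolation=cv2.INTER_CUBIC))
    if n=="top":
        g=f.astype(int); w=((g.min(2)>200)).astype(np.uint8); k=np.zeros_like(w);k[200:330,395:530]=1;w*=k
        cs,_=cv2.findContours(w,cv2.RETR_EXTERNAL,cv2.CHAIN_APPROX_NONE);cc=max(cs,key=cv2.contourArea)
        r=cv2.minAreaRect(cc);print("plinth",r); P=np.array([onz(c,*p,0.04) for p in cv2.boxPoints(r)]);print(P.round(4).tolist(),P.mean(0),np.linalg.norm(P-np.roll(P,1,0),axis=1))
    else:
        g=f.astype(int); w=((g.min(2)>180)).astype(np.uint8); k=np.zeros_like(w);k[170:260,170:280]=1;w*=k
        cs,_=cv2.findContours(w,cv2.RETR_EXTERNAL,cv2.CHAIN_APPROX_NONE);cc=max(cs,key=cv2.contourArea)
        q=cv2.approxPolyDP(cc,6,True)[:,0];P=np.array([onz(c,*p,0.04) for p in q]);print(q.tolist(),P.round(4).tolist(),P.mean(0),np.linalg.norm(P-np.roll(P,1,0),axis=1))
E
```

```text
top [303, 235, 8, 25, 97] [306.1, 246.6] [array([306.2, 246.8]), array([24.3,  3.9]), np.float64(80.0)] [0.5903 0.1171 0.085 ]
top [266, 241, 8, 25, 98] [269.8, 253.3] [array([269.8, 253.2]), array([24.3,  3.9]), np.float64(79.7)] [0.578  0.1757 0.085 ]
top [230, 248, 8, 25, 100] [233.3, 259.9] [array([233.3, 259.9]), array([24.5,  3.9]), np.float64(80.5)] [0.566  0.2344 0.085 ]
plinth ((464.5685119628906, 266.84930419921875), (74.56729125976562, 74.40177154541016), 24.443954467773438)
[[0.5296, -0.0696, 0.04], [0.647, -0.121, 0.04], [0.5966, -0.2384, 0.04], [0.4799, -0.1863, 0.04]] [ 0.5632711  -0.15384908  0.04      ] [0.12686585 0.12806963 0.12776166 0.12784401]
scene [332, 229, 6, 16, 57] [334.3, 236.3] [array([334.2, 236.4]), array([ 3.3, 15.7]), np.float64(11.3)] [0.5889 0.1153 0.085 ]
scene [361, 233, 6, 17, 59] [363.7, 240.5] [array([363.6, 240.8]), array([ 3.5, 16.1]), np.float64(7.1)] [0.5783 0.1743 0.085 ]
scene [392, 236, 5, 18, 60] [393.7, 244.0] [array([393.6, 244.4]), array([ 3.5, 17. ]), np.float64(5.2)] [0.5657 0.2331 0.085 ]
[[229, 179], [185, 207], [219, 238], [264, 207]] [[0.4776, -0.189, 0.04], [0.5927, -0.2397, 0.04], [0.6454, -0.1252, 0.04], [0.53, -0.0735, 0.04]] [ 0.56142555 -0.15682743  0.04      ] [0.12681924 0.12570971 0.12603337 0.12648717]
```

View pics/crop_top.png

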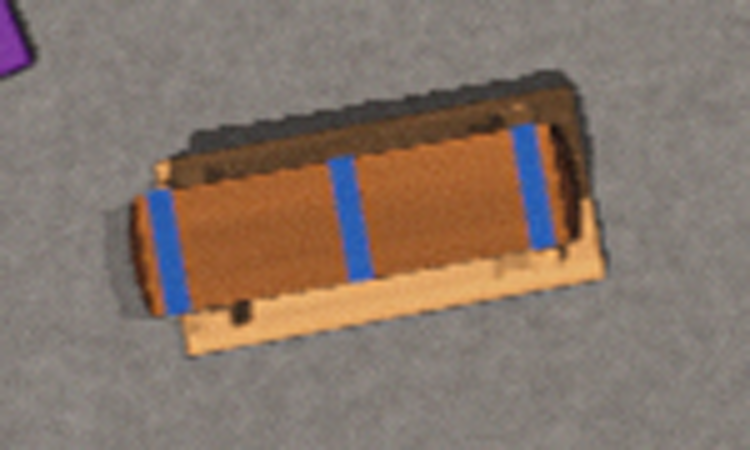

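```bash
python3 - <<'E'
from h import *
from scipy.spatial.transform import Rotation as Ro
s=sensors.observe(); R=Ro.from_euler('xyz',s["tool_rot"]).as_matrix(); print(R.round(3))
u=np.array([0.5663-0.5899,0.2338-0.1162]);print("ax yaw",np.degrees(np.arctan2(u[1],u[0])), np.linalg.norm(u), "tool x yaw",np.degrees(np.arctan2(R[1,0],R[0,0])))
E
```

```text
[[-0.961 -0.     0.278]
 [-0.278  0.001 -0.961]
 [-0.    -1.    -0.001]]
ax yaw 101.3474051825511 0.11994465390337329 tool x yaw -163.85572384573427
```

Column confirmed. I'll approach at height and turn the tool x axis onto the bar axis.

Call:
{"name": "send_rows", "arguments": {
  "motion": [
    [[-0.03,0,-0.027,-6],[-0.066,0,-0.058,-14],[-0.1,0,-0.09,-22],[-0.136,0,-0.12,-30],[-0.17,0,-0.15,-38],[-0.206,0,-0.182,-46],[-0.24,0,-0.212,-54],[-0.27,0,-0.24,-60]]
  ],
  "gripper": 1,
  "grip_force": 15
}}

```text
time: 1.05
tool_pos: [0.3393, -0.1966, 0.2518]
tool_rot: [-1.57, 0.001, -1.807]
contact_force: [0.2, -0.8, -0.4]
opening: 0.0917
```

```bash
cat > rel.py <<'E'
import sys
from h import *
from scipy.spatial.transform import Rotation as Ro
def rel(x,y,z,yaw=-78.65):
    s=sensors.observe(); R=Ro.from_euler('xyz',s["tool_rot"]).as_matrix()
    d=R.T@(np.array([x,y,z])-s["tool_pos"]); ty=np.degrees(np.arctan2(R[1,0],R[0,0]))
    tw=-((yaw-ty+180)%360-180)
    print("t",s["time"],"pos",np.round(s["tool_pos"],4),"yaw",ty.round(2),"REL",d.round(4),"twist",round(tw,2),"n",np.linalg.norm(d).round(3),"F",np.round(s["contact_force"],2),"T",np.round(s["torque"],3),"op",round(s["opening"],4))
if __name__=="__main__": rel(*map(float,sys.argv[1:]))
E
python3 rel.py 0.578 0.175 0.2
```

```text
t 1.05 pos [ 0.3393 -0.1966  0.2518] yaw -103.54 REL [-0.4172  0.052   0.145 ] twist -24.89 n 0.445 F [ 0.23 -0.85 -0.44] T [-0.042 -0.09   0.007] op 0.0917
```

Call:
{"name": "send_rows", "arguments": {
  "motion": [
    [[-0.04,0,0.014,-5],[-0.085,0,0.03,-11],[-0.13,0.0,0.045,-17],[-0.175,0,0.061,-22],[-0.22,0.0,0.077,-24.9],[-0.26,0.0,0.091,-24.9],[-0.31,0.0,0.108,-24.9],[-0.36,0,0.125,-24.9]]
  ]
}}

```text
time: 1.85
tool_pos: [0.5428, 0.1212, 0.252]
tool_rot: [-1.57, 0.0, -1.372]
contact_force: [0.5, -0.6, -0.2]
opening: 0.0916
```

```bash
python3 rel.py 0.578 0.175 0.2
```

```text
t 1.85 pos [0.5428 0.1212 0.252 ] yaw -78.64 REL [-0.0458  0.052   0.045 ] twist 0.01 n 0.083 F [ 0.46 -0.56 -0.16] T [ 0.001 -0.127 -0.058] op 0.0916
```

Call:
{"name": "send_rows", "arguments": {
  "motion": [
    [[-0.023,0.03,0.022,0],[-0.046,0.06,0.045,0],[-0.046,0.1,0.045,0],[-0.046,0.1,0.045,0],[-0.046,0.1,0.045,0]]
  ]
}}

```text
time: 2.35
tool_pos: [0.5777, 0.175, 0.1521]
tool_rot: [-1.572, 0.0, -1.373]
contact_force: [-0.4, 0.2, 1.2]
opening: 0.092
```

```bash
python3 rel.py 0.578 0.175 0.071; python3 - <<'E'
from h import *
for n in("wrist","top"):
  c=read_camera(n);cv2.imwrite(f"pics/{n}1.png",c["frame"][:,:,::-1])
E
```

```text
t 2.35 pos [0.5777 0.175  0.1521] yaw -78.64 REL [0.     0.0811 0.0004] twist 0.01 n 0.081 F [-0.36  0.24  1.21] T [-0.029 -0.17   0.019] op 0.092
```

View pics/wrist1.png

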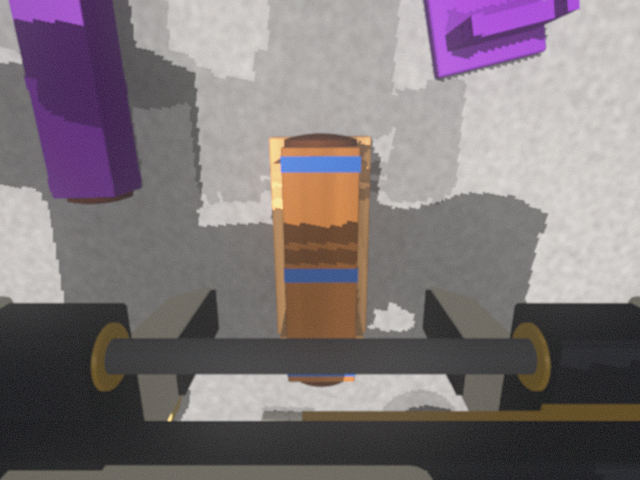

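The wrist view shows the bar centred between the fingers (middle band at (320,275)) and parallel to the tool. I'll go down and grip.

Call:
{"name": "send_rows", "arguments": {
  "motion": [
    [[0,0.03,0,0],[0,0.06,0,0],[0,0.081,0,0],[0,0.081,0,0],[0,0.081,0,0]]
  ]
}}

```text
time: 2.95
tool_pos: [0.5805, 0.1746, 0.0756]
tool_rot: [-1.564, -0.0, -1.374]
contact_force: [0.2, -0.3, -0.1]
opening: 0.0916
```

Call:
{"name": "send_rows", "arguments": {
  "motion": [
    [[0,0,0,0],[0,0,0,0],[0,0,0,0],[0,0,0,0],[0,0,0,0],[0,0,0,0],[0,0,0,0],[0,0,0,0]]
  ],
  "gripper": 0,
  "grip_force": 25
}}

```text
time: 3.75
tool_pos: [0.5793, 0.1743, 0.0755]
tool_rot: [-1.567, -0.0, -1.373]
contact_force: [-4.8, -2.8, 4.3]
opening: 0.0398
```

```bash
python3 rel.py 0.578 0.175 0.071
```

```text
t 3.75 pos [0.5793 0.1743 0.0755] yaw -78.7 REL [-0.0009  0.0045 -0.0012] twist -0.05 n 0.005 F [-4.85 -2.78  4.32] T [-0.367  0.832  0.169] op 0.0398
```

Call:
{"name": "send_rows", "arguments": {
  "motion": [
    [[0,-0.006,0,0],[0,-0.012,0,0],[0,-0.016,0,0],[0,-0.016,0,0],[0,-0.016,0,0],[0,-0.016,0,0],[0,-0.016,0,0]]
  ],
  "grip_force": 15
}}

```text
time: 4.45
tool_pos: [0.5792, 0.1743, 0.0912]
tool_rot: [-1.567, -0.0, -1.373]
contact_force: [-0.9, -0.0, -2.5]
opening: 0.0401
```

```bash
python3 rel.py 0.578 0.175 0.071;  python3 - <<'E'
from h import *
c=read_camera("wrist");cv2.imwrite("pics/wrist2.png",c["frame"][:,:,::-1])
c=read_camera("scene");cv2.imwrite("pics/scene2.png",cv2.resize(c["frame"][150:310,280:460,::-1],None,fx=4,fy=4))
c=read_camera("top");cv2.imwrite("pics/top2.png",cv2.resize(c["frame"][200:310,190:360,::-1],None,fx=4,fy=4))
E
python3 rel.py 0.578 0.175 0.071
```

```text
t 4.45 pos [0.5792 0.1743 0.0912] yaw -78.7 REL [-0.0009  0.0202 -0.0011] twist -0.05 n 0.02 F [-0.9  -0.04 -2.54] T [-0.124 -0.154  0.022] op 0.0401
t 4.6 pos [0.5792 0.1743 0.0913] yaw -78.7 REL [-0.0009  0.0203 -0.0011] twist -0.05 n 0.02 F [-0.72 -0.44 -3.44] T [-0.109 -0.164 -0.043] op 0.0402
```

View pics/scene2.png

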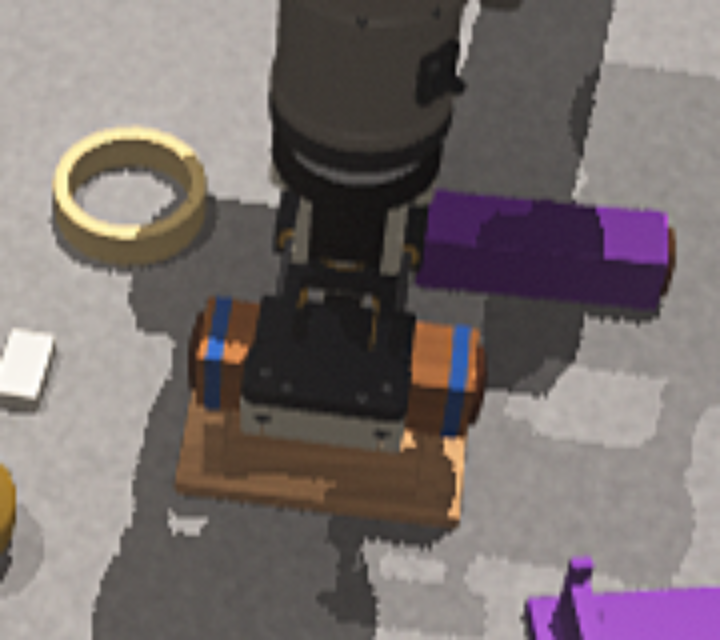

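View pics/wrist2.png

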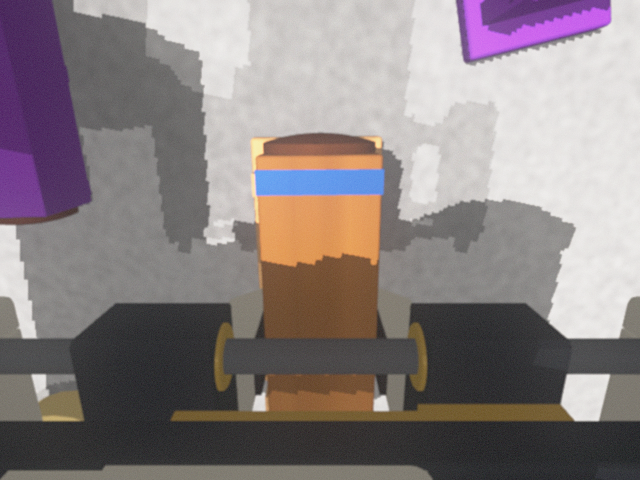

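Call:
{"name": "send_rows", "arguments": {
  "motion": [
    [[0,0,0,0],[0,0,0,0],[0,0,0,0],[0,0,0,0]]
  ],
  "grip_force": 6
}}

```text
time: 5.0
tool_pos: [0.5792, 0.1744, 0.0914]
tool_rot: [-1.567, -0.0, -1.374]
contact_force: [0.3, -0.0, -3.0]
opening: 0.0402
```

```bash
python3 - <<'E'
from h import *
c=read_camera("wrist");cv2.imwrite("pics/wrist3.png",c["frame"][:,:,::-1])
c=read_camera("scene");cv2.imwrite("pics/scene3.png",cv2.resize(c["frame"][150:310,280:460,::-1],None,fx=4,fy=4))
E
python3 rel.py 0.578 0.175 0.071
```

```text
t 5.1 pos [0.5792 0.1744 0.0913] yaw -78.69 REL [-0.0009  0.0203 -0.0012] twist -0.04 n 0.02 F [ 0.17 -0.53 -1.45] T [ 0.019 -0.142 -0.024] op 0.0399
```

View pics/scene3.png

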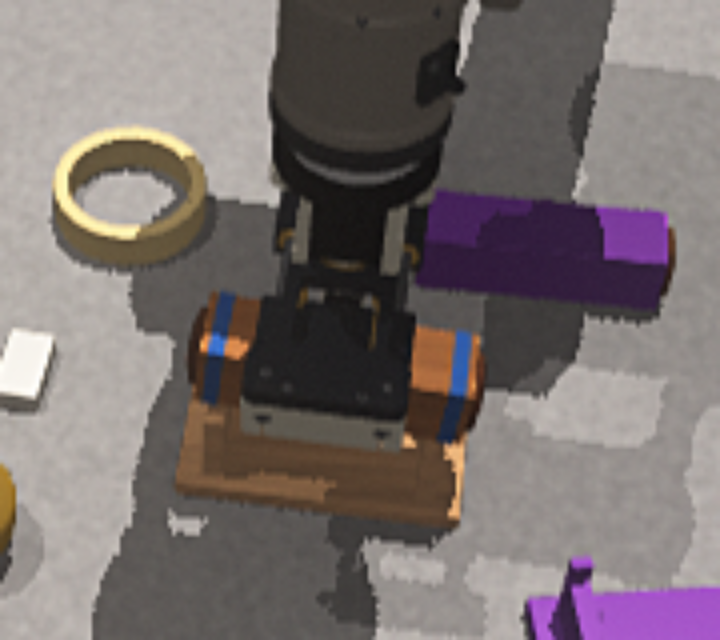

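The right end in the scene view, which is the +y end, dips when the grip is loosened: its band moved down about 6 px and the left band rose about 6 px. The earlier torque (Tx about -0.09 N m) agrees, so the heavy end is at +y. I'll set it back and regrip near the light end.

Call:
{"name": "send_rows", "arguments": {
  "motion": [
    [[0,0.005,0,0],[0,0.01,0,0],[0,0.016,0,0],[0,0.016,0,0],[0,0.016,0,0]]
  ]
}}

```text
time: 5.6
tool_pos: [0.5798, 0.1743, 0.0754]
tool_rot: [-1.566, -0.0, -1.374]
contact_force: [0.6, -0.8, 1.5]
opening: 0.0402
```

Call:
{"name": "send_rows", "arguments": {
  "motion": [
    [[0,0,0,0],[0,0,0,0],[0,0,0,0],[0,0,0,0],[0,-0.03,0,0],[0,-0.06,0,0],[0,-0.06,0,0]]
  ],
  "gripper": 1
}}

```text
time: 6.3
tool_pos: [0.5819, 0.1748, 0.1397]
tool_rot: [-1.557, -0.001, -1.374]
contact_force: [0.2, -0.5, -0.9]
opening: 0.0902
```

```bash
python3 rel.py 0.5855 0.138 0.12; python3 - <<'E'
from h import *
print(np.round(sensors.observe()["qpos"],3))
c=read_camera("wrist");cv2.imwrite("pics/wrist4.png",c["frame"][:,:,::-1])
for n,box in (("top",(200,210,350,300)),("scene",(310,210,420,290))):
    c=read_camera(n);m,b=bands(c["frame"],box)
    for s,ce,r in b: print(n,s,ce,onz(c,*ce,0.085).round(4))
E
```

```text
t 6.3 pos [0.5819 0.1748 0.1397] yaw -78.7 REL [ 0.0367  0.0197 -0.0039] twist -0.05 n 0.042 F [ 0.17 -0.54 -0.86] T [ 0.005 -0.15  -0.061] op 0.0902
[ 0.166  0.587  1.449 -0.     1.093 -0.031]
scene [331, 227, 7, 26, 87] [333.4, 239.3] [0.5969 0.1163 0.085 ]
scene [390, 233, 7, 28, 98] [392.9, 246.4] [0.5722 0.2332 0.085 ]
```

View pics/wrist4.png

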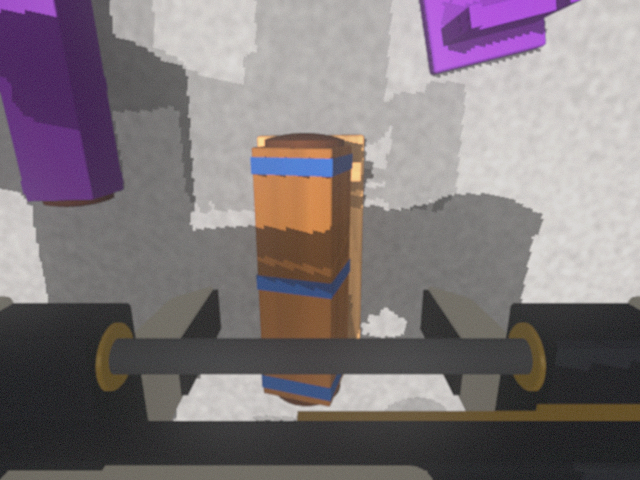

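```bash
python3 - <<'E'
from h import *
c=read_camera("scene");a=cv2.resize(c["frame"][200:300,300:430,::-1],None,fx=6,fy=6);cv2.imwrite("pics/scene5.png",a[:600])
E
```

```text
(no output)
```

View pics/scene5.png

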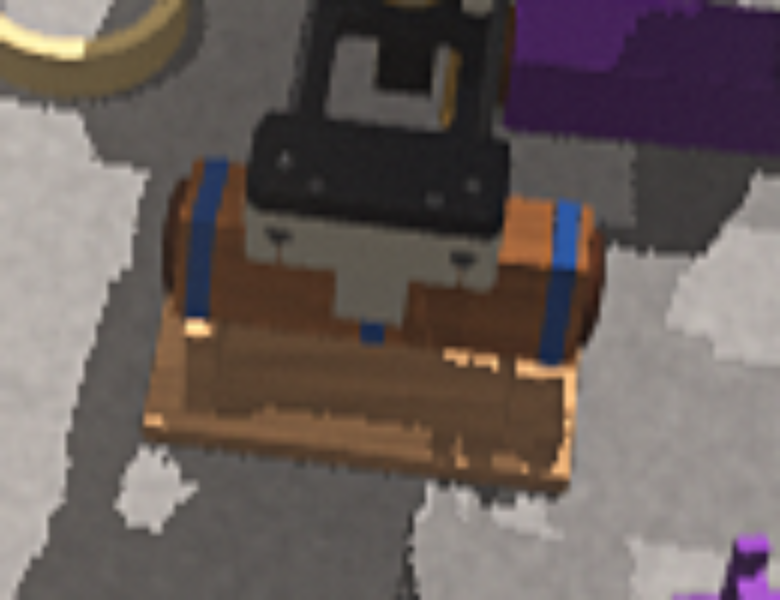

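Call:
{"name": "send_rows", "arguments": {
  "motion": [
    [[0,-0.02,-0.002,0],[0.02,-0.04,-0.004,0],[0.06,-0.06,-0.004,0],[0.1,-0.08,-0.004,0],[0.14,-0.08,-0.004,0],[0.14,-0.08,-0.004,0]]
  ]
}}

```text
time: 7.1
tool_pos: [0.6026, 0.0314, 0.2135]
tool_rot: [-1.568, -0.002, -1.379]
contact_force: [-1.0, 1.0, 0.1]
opening: 0.092
```

```bash
python3 rel.py 0.578 0.175 0.15; python3 - <<'E'
from h import *
c=read_camera("scene");a=cv2.resize(c["frame"][200:300,300:430,::-1],None,fx=6,fy=6);cv2.imwrite("pics/scene6.png",a[:600])
m,b=bands(c["frame"],(310,210,420,290))
for s,ce,r in b: print(s,ce,onz(c,*ce,0.085).round(4))
c=read_camera("top");a=cv2.resize(c["frame"][210:300,200:350,::-1],None,fx=5,fy=5);cv2.imwrite("pics/top6.png",a[:600])
m,b=bands(c["frame"],(200,210,350,300))
for s,ce,r in b: print(s,ce,r,onz(c,*ce,0.085).round(4))
E
```

```text
t 7.1 pos [0.6026 0.0314 0.2135] yaw -78.99 REL [-0.1458  0.0633  0.0031] twist -0.34 n 0.159 F [-1.    1.02  0.13] T [-0.044 -0.141  0.014] op 0.092
[331, 226, 7, 27, 95] [333.6, 238.7] [0.5953 0.1161 0.085 ]
[360, 230, 7, 27, 97] [363.1, 242.5] [0.5836 0.1747 0.085 ]
[390, 234, 7, 27, 94] [392.9, 246.6] [0.5726 0.2334 0.085 ]
[303, 236, 9, 28, 108] [307.2, 250.5] ((307.2200012207031, 249.45999145507812), (27.995574951171875, 4.382693290710449), 79.69515228271484) [0.584  0.1151 0.085 ]
[267, 241, 8, 30, 110] [270.5, 256.9] ((270.3154602050781, 255.6208038330078), (29.253860473632812, 4.228775978088379), 79.99201965332031) [0.5722 0.1744 0.085 ]
[230, 251, 9, 27, 110] [234.0, 264.1] ((233.9698028564453, 264.0056457519531), (26.29183006286621, 4.852931976318359), 79.3803482055664) [0.5592 0.2331 0.085 ]
```

View pics/scene6.png

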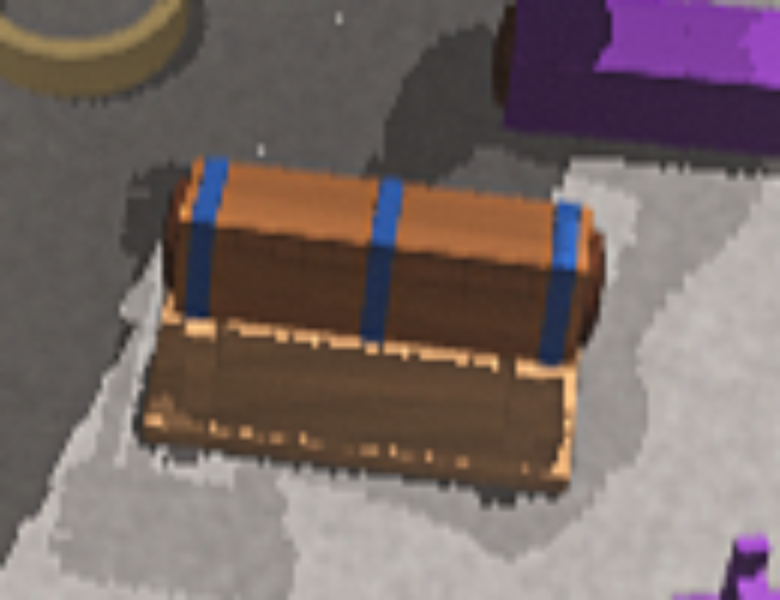

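View pics/top6.png

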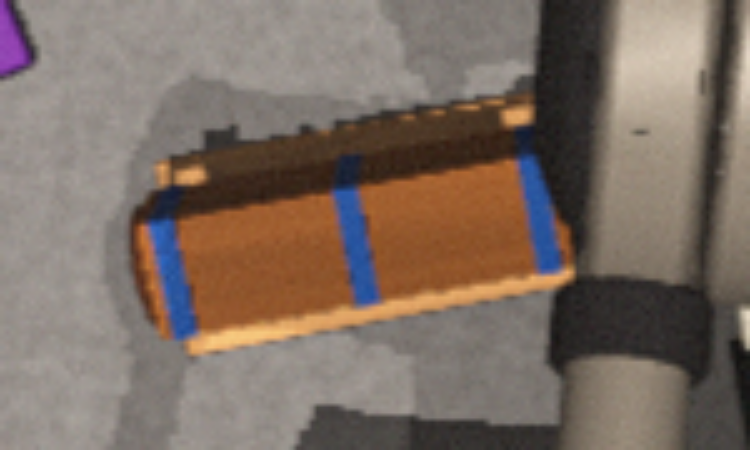

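The scene crop shows the bar rolled about 15–17° in the cradle, with its +x bottom edge riding on the +x lips at (200,328) and (540,368) in the crop. My set-down was about 2 mm off. Closing the pads will square it up, so I'll regrip near the light end directly, correcting the lateral drift on the way down.

```bash
python3 rel.py 0.5845 0.1387 0.13
```

```text
t 7.2 pos [0.6015 0.0353 0.2129] yaw -78.83 REL [-0.1047  0.083   0.0032] twist -0.18 n 0.134 F [ 0.15 -0.09  0.3 ] T [-0.074 -0.134 -0.045] op 0.0919
```

Call:
{"name": "send_rows", "arguments": {
  "motion": [
    [[-0.03,0,0.001,-0.2],[-0.07,0.01,0.002,-0.2],[-0.1,0.04,0.003,-0.2],[-0.105,0.07,0.003,-0.2],[-0.105,0.083,0.003,-0.2],[-0.105,0.083,0.003,-0.2],[-0.105,0.083,0.003,-0.2],[-0.105,0.083,0.003,-0.2]]
  ]
}}

```text
time: 8.0
tool_pos: [0.5852, 0.1386, 0.1315]
tool_rot: [-1.567, 0.0, -1.373]
contact_force: [-0.2, -0.5, -0.6]
opening: 0.0923
```

```bash
python3 rel.py 0.5845 0.1387 0.073; python3 - <<'E'
from h import *
print(sensors.observe()["tool_rot"])
c=read_camera("wrist");cv2.imwrite("pics/wrist7.png",c["frame"][:,:,::-1])
E
python3 rel.py 0.5845 0.1387 0.073
```

```text
t 8.0 pos [0.5852 0.1386 0.1315] yaw -78.68 REL [-0.0003  0.0585 -0.0009] twist -0.03 n 0.058 F [-0.19 -0.5  -0.6 ] T [ 0.014 -0.103  0.025] op 0.0923
[-1.56739314e+00  4.69350284e-04 -1.37328553e+00]
t 8.05 pos [0.5852 0.1385 0.1315] yaw -78.69 REL [-0.0003  0.0585 -0.0009] twist -0.04 n 0.058 F [-1.   -0.06 -0.4 ] T [-0.012 -0.133 -0.04 ] op 0.0919
```

View pics/wrist7.png

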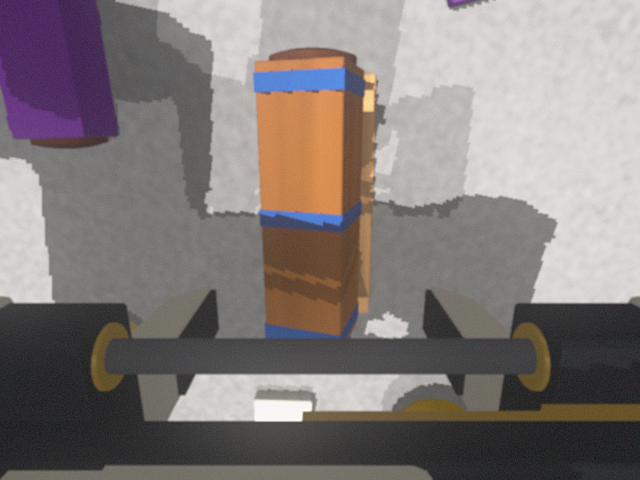

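Call:
{"name": "send_rows", "arguments": {
  "motion": [
    [[0,0.02,-0.001,0],[0,0.04,-0.002,0],[0,0.06,-0.003,0],[0,0.06,-0.003,0],[0,0.06,-0.003,0],[0,0.06,-0.003,0],[0,0.06,-0.003,0]]
  ]
}}

```text
time: 8.75
tool_pos: [0.5833, 0.138, 0.0729]
tool_rot: [-1.565, 0.0, -1.373]
contact_force: [0.2, 0.2, -0.3]
opening: 0.0914
```

```bash
python3 rel.py 0.5845 0.1387 0.072;python3 - <<'E'
from h import *
print(sensors.observe()["tool_rot"])
E
```

```text
t 8.75 pos [0.5833 0.138  0.0729] yaw -78.69 REL [-0.0004  0.0009  0.0013] twist -0.04 n 0.002 F [ 0.23  0.17 -0.31] T [-0.074 -0.139  0.022] op 0.0914
[-1.56491392e+00  2.31778745e-04 -1.37348649e+00]
```

Call:
{"name": "send_rows", "arguments": {
  "motion": [
    [[0,0,0,0],[0,0,0,0],[0,0,0,0],[0,0,0,0],[0,0,0,0],[0,0,0,0],[0,0,0,0],[0,0,0,0]]
  ],
  "gripper": 0,
  "grip_force": 35
}}

```text
time: 9.55
tool_pos: [0.5832, 0.138, 0.073]
tool_rot: [-1.565, 0.0, -1.373]
contact_force: [-0.6, -0.1, 1.9]
opening: 0.048
```

```bash
python3 rel.py 0.5845 0.1387 0.072; python3 - <<'E'
from h import *
c=read_camera("scene");a=cv2.resize(c["frame"][200:300,300:430,::-1],None,fx=6,fy=6);cv2.imwrite("pics/scene8.png",a[:600])
E
```

```text
t 9.55 pos [0.5832 0.138  0.073 ] yaw -78.68 REL [-0.0005  0.001   0.0014] twist -0.03 n 0.002 F [-0.64 -0.06  1.9 ] T [ 0.006 -0.019  0.126] op 0.048
```

View pics/scene8.png

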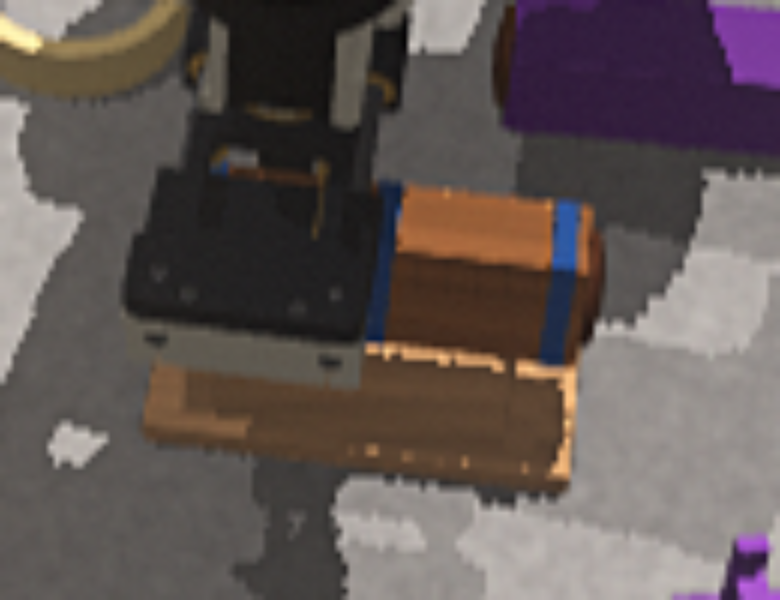

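Opening is 48 mm, so the bar is still rolled and wedged between the pads by its diagonal edges. I'll loosen slightly and nudge it about 6 mm toward -x so the edge drops off the lip, then close.

Call:
{"name": "send_rows", "arguments": {
  "motion": [
    [[0,0,0,0],[0,0,0,0],[0,0,-0.002,0],[0,0,-0.004,0],[0,0,-0.006,0],[0,0,-0.006,0],[0,0,-0.006,0],[0,0,-0.006,0]]
  ],
  "gripper": 0.56,
  "grip_force": 20
}}

```text
time: 10.4
tool_pos: [0.5795, 0.1372, 0.0739]
tool_rot: [-1.559, 0.0, -1.373]
contact_force: [7.5, 1.8, -0.0]
opening: 0.0512
```

```bash
python3 rel.py 0.5845 0.1387 0.072; python3 - <<'E'
from h import *
c=read_camera("scene");a=cv2.resize(c["frame"][200:300,300:430,::-1],None,fx=6,fy=6);cv2.imwrite("pics/scene9.png",a[:600])
E
```

```text
t 10.4 pos [0.5795 0.1372 0.0739] yaw -78.7 REL [-0.0005  0.002   0.0052] twist -0.05 n 0.006 F [ 7.52  1.77 -0.  ] T [ 0.304 -1.2    0.05 ] op 0.0512
```

View pics/scene9.png

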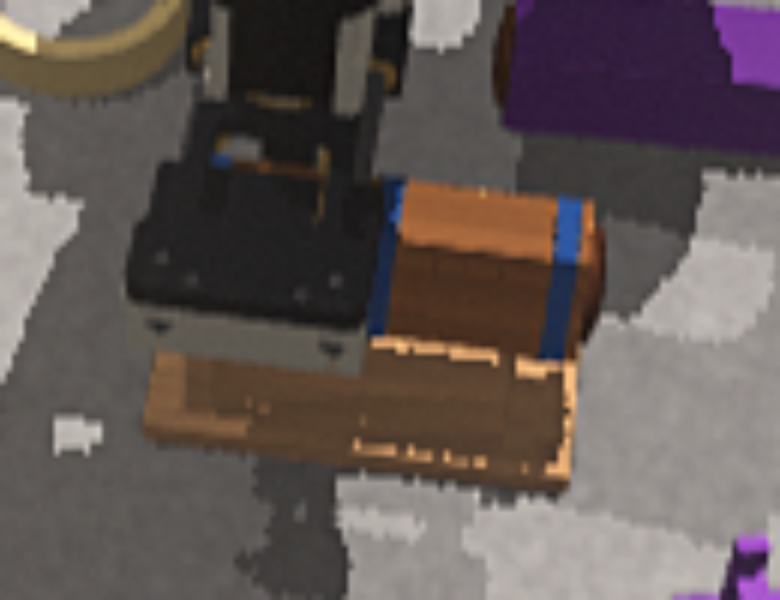

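Call:
{"name": "send_rows", "arguments": {
  "motion": [
    [[0,0,0,0],[0,0,0,0],[0,0,0.002,0],[0,0,0.003,0],[0,0,0.003,0],[0,0,0.003,0]]
  ],
  "gripper": 0.75
}}

```text
time: 11.05
tool_pos: [0.5823, 0.1378, 0.0739]
tool_rot: [-1.559, 0.0, -1.373]
contact_force: [-0.2, 0.3, 0.5]
opening: 0.0689
```

```bash
python3 rel.py 0.5845 0.1387 0.072; python3 - <<'E'
from h import *
c=read_camera("scene");a=cv2.resize(c["frame"][200:300,300:430,::-1],None,fx=6,fy=6);cv2.imwrite("pics/scene10.png",a[:600])
c=read_camera("wrist");cv2.imwrite("pics/wrist10.png",c["frame"][:,:,::-1])
E
```

```text
t 11.05 pos [0.5823 0.1378 0.0739] yaw -78.69 REL [-0.0005  0.0019  0.0023] twist -0.04 n 0.003 F [-0.2  0.3  0.5] T [-0.042 -0.124  0.019] op 0.0689
```

View pics/scene10.png

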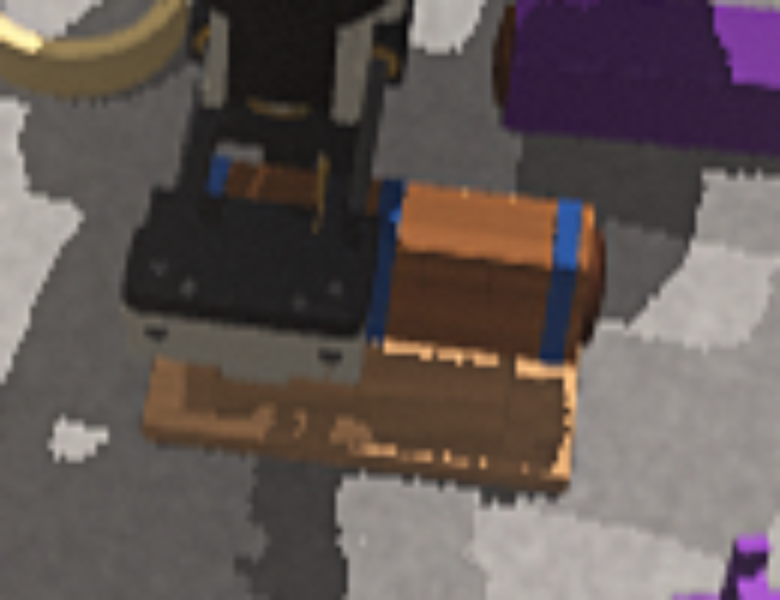

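View pics/wrist10.png

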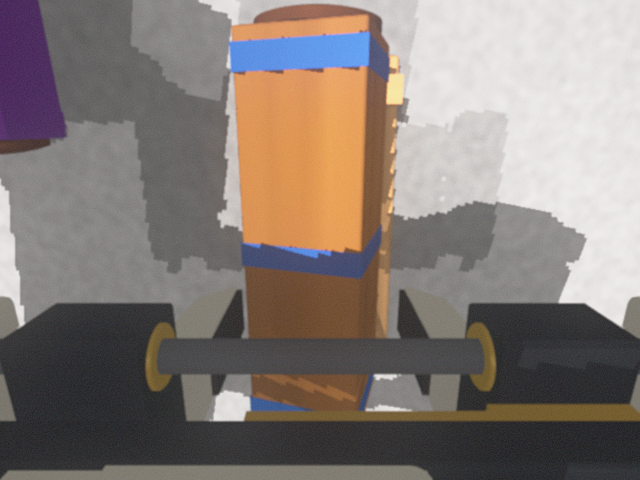

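The roll persists. I only pushed the light end, so the heavy end probably still rides its lip. I'll slide the open gripper along the bar, still between the rests, to the heavy side and nudge there.

Call:
{"name": "send_rows", "arguments": {
  "motion": [
    [[-0.02,0,0,0],[-0.04,0,0,0],[-0.06,0,0,0],[-0.07,0,0,0],[-0.07,0,0,0],[-0.07,0,0,0]]
  ]
}}

```text
time: 11.75
tool_pos: [0.5687, 0.2061, 0.0739]
tool_rot: [-1.559, -0.0, -1.373]
contact_force: [0.5, 0.3, -0.0]
opening: 0.0692
```

Call:
{"name": "send_rows", "arguments": {
  "motion": [
    [[0,0,0,0],[0,0,0,0],[0,0,-0.003,0],[0,0,-0.006,0],[0,0,-0.008,0],[0,0,-0.008,0],[0,0,-0.008,0]]
  ],
  "gripper": 0.57
}}

```text
time: 12.45
tool_pos: [0.5642, 0.2049, 0.0753]
tool_rot: [-1.55, -0.0, -1.374]
contact_force: [9.4, 0.8, -0.8]
opening: 0.0522
```

Call:
{"name": "send_rows", "arguments": {
  "motion": [
    [[0,0,0,0],[0,0,0,0],[0,0,0.002,0],[0,0,0.004,0],[0,0,0.004,0]]
  ],
  "gripper": 0.75
}}

```text
time: 12.95
tool_pos: [0.5682, 0.2056, 0.0752]
tool_rot: [-1.551, -0.0, -1.374]
contact_force: [0.5, -0.5, -0.4]
opening: 0.0688
```

```bash
python3 rel.py 0.5775 0.175 0.072; python3 - <<'E'
from h import *
c=read_camera("scene");a=cv2.resize(c["frame"][200:300,300:430,::-1],None,fx=6,fy=6);cv2.imwrite("pics/scene11.png",a[:600])
c=read_camera("wrist");cv2.imwrite("pics/wrist11.png",c["frame"][:,:,::-1])
E
```

```text
t 12.95 pos [0.5682 0.2056 0.0752] yaw -78.7 REL [0.0318 0.0033 0.003 ] twist -0.05 n 0.032 F [ 0.51 -0.51 -0.42] T [-0.018 -0.093  0.021] op 0.0688
```

View pics/scene11.png

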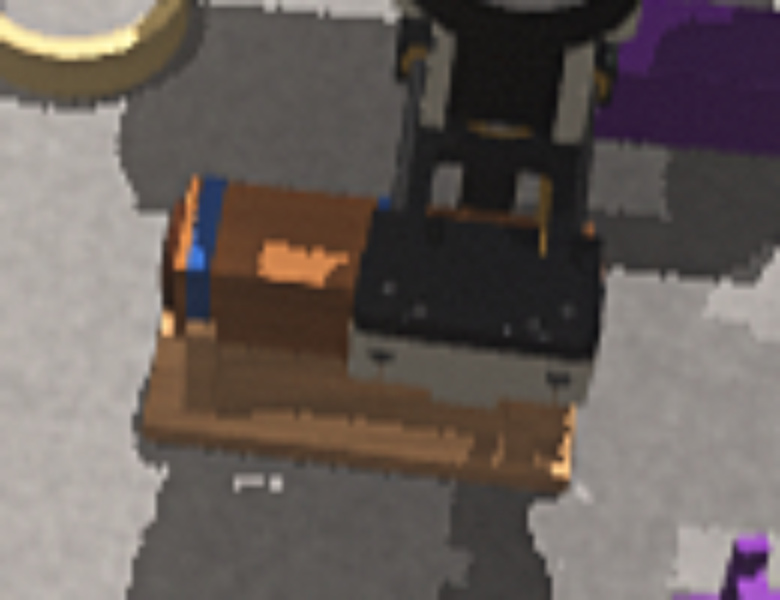

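View pics/wrist11.png

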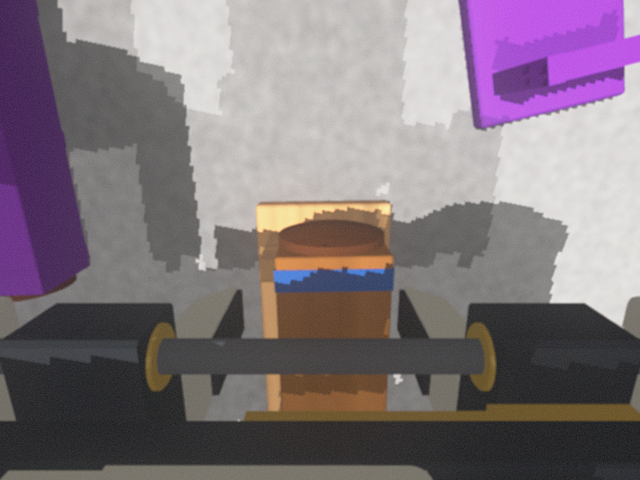

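The column has dropped back square and level. Now I'll slide to the light end (d of about 37 mm) and grip.

```bash
python3 rel.py 0.5855 0.1387 0.071
```

```text
t 13.05 pos [0.568  0.2056 0.0752] yaw -78.7 REL [0.069  0.0043 0.004 ] twist -0.05 n 0.069 F [-0.18 -0.26  0.27] T [-0.035 -0.116 -0.01 ] op 0.0689
```

Call:
{"name": "send_rows", "arguments": {
  "motion": [
    [[0.02,0,0.004,0],[0.04,0.002,0.004,0],[0.06,0.004,0.004,0],[0.069,0.005,0.004,0],[0.069,0.005,0.004,0],[0.069,0.005,0.004,0],[0.069,0.005,0.004,0]]
  ]
}}

```text
time: 13.75
tool_pos: [0.5854, 0.1396, 0.0704]
tool_rot: [-1.551, 0.0, -1.373]
contact_force: [-0.7, -0.6, 1.5]
opening: 0.0687
```

```bash
python3 rel.py 0.5855 0.1387 0.071
```

```text
t 13.75 pos [0.5854 0.1396 0.0704] yaw -78.65 REL [ 0.0009 -0.0006 -0.    ] twist -0.0 n 0.001 F [-0.69 -0.57  1.5 ] T [ 0.029 -0.156 -0.019] op 0.0687
```

Call:
{"name": "send_rows", "arguments": {
  "motion": [
    [[0,0,0,0],[0,0,0,0],[0,0,0,0],[0,0,0,0],[0,0,0,0],[0,0,0,0],[0,0,0,0]]
  ],
  "gripper": 0,
  "grip_force": 50
}}

```text
time: 14.45
tool_pos: [0.5854, 0.1398, 0.0706]
tool_rot: [-1.551, 0.0, -1.373]
contact_force: [-0.2, 0.7, 1.3]
opening: 0.04
```

```bash
python3 rel.py 0.5855 0.1387 0.071
```

```text
t 14.45 pos [0.5854 0.1398 0.0706] yaw -78.65 REL [ 0.0011 -0.0004 -0.0001] twist -0.0 n 0.001 F [-0.21  0.7   1.25] T [0.186 0.032 0.021] op 0.04
```

Call:
{"name": "send_rows", "arguments": {
  "motion": [
    [[0,-0.01,0,0],[0,-0.03,0,0],[0,-0.06,0,0],[0,-0.09,0,0],[0,-0.12,0,0],[0,-0.15,0,0],[0,-0.17,0,0],[0,-0.17,0,0]]
  ]
}}

```text
time: 15.25
tool_pos: [0.5832, 0.139, 0.244]
tool_rot: [-1.544, -0.001, -1.373]
contact_force: [0.1, -0.1, -3.0]
opening: 0.0399
```

```bash
python3 rel.py 0.5625 -0.155 0.25; python3 - <<'E'
from h import *
c=read_camera("scene");cv2.imwrite("pics/scene12.png",c["frame"][:,:,::-1])
c=read_camera("wrist");cv2.imwrite("pics/wrist12.png",c["frame"][:,:,::-1])
E
```

```text
t 15.25 pos [0.5832 0.139  0.244 ] yaw -78.66 REL [ 0.2842 -0.0078 -0.0779] twist -0.01 n 0.295 F [ 0.09 -0.13 -2.95] T [-0.203 -0.205 -0.017] op 0.0399
```

View pics/scene12.png

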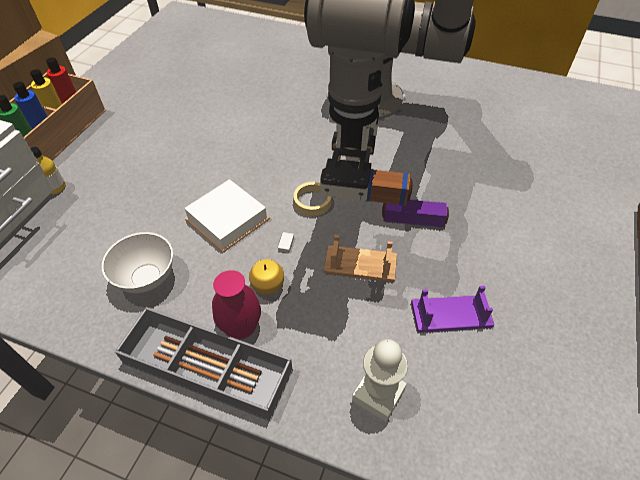

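It is held level. Tx of -0.20 N m fits 2.9 N acting about 75 mm toward +y, so the heavy end is confirmed. Next I loosen the grip step by step so the heavy end swings down.

Call:
{"name": "send_rows", "arguments": {
  "motion": [
    [[0,0,0,0],[0,0,0,0],[0,0,0,0]]
  ],
  "grip_force": 12
}}

```text
time: 15.65
tool_pos: [0.5813, 0.1388, 0.2388]
tool_rot: [-1.554, 0.0, -1.373]
contact_force: [-0.3, 0.1, -2.9]
opening: 0.0401
```

```bash
python3 rel.py 0.5625 -0.155 0.25; python3 - <<'E'
from h import *
c=read_camera("scene");cv2.imwrite("pics/scene13.png",cv2.resize(c["frame"][120:270,290:450,::-1],None,fx=4,fy=4))
E
```

```text
t 15.65 pos [0.5813 0.1388 0.2388] yaw -78.66 REL [ 0.2843 -0.0126 -0.076 ] twist -0.01 n 0.295 F [-0.33  0.12 -2.91] T [-0.223 -0.122 -0.019] op 0.0401
```

View pics/scene13.png

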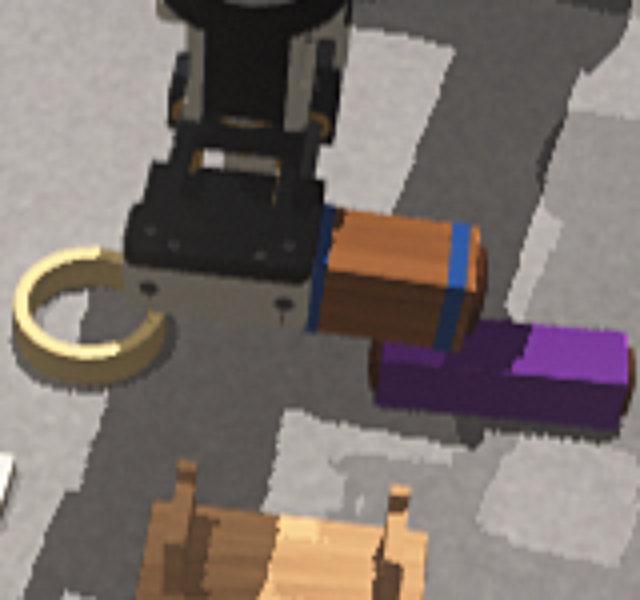

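Call:
{"name": "send_rows", "arguments": {
  "motion": [
    [[0,0,0,0],[0,0,0,0],[0,0,0,0],[0,0,0,0],[0,0,0,0]]
  ],
  "grip_force": 7
}}

```text
time: 16.2
tool_pos: [0.5814, 0.1388, 0.2391]
tool_rot: [-1.553, 0.0, -1.373]
contact_force: [-0.6, 0.1, -2.2]
opening: 0.04
```

```bash
python3 rel.py 0.5625 -0.155 0.25; python3 - <<'E'
from h import *
c=read_camera("scene");cv2.imwrite("pics/scene14.png",cv2.resize(c["frame"][120:270,290:450,::-1],None,fx=4,fy=4))
E
```

```text
t 16.2 pos [0.5814 0.1388 0.2391] yaw -78.66 REL [ 0.2844 -0.0123 -0.0761] twist -0.01 n 0.295 F [-0.63  0.05 -2.21] T [ 0.018 -0.095  0.04 ] op 0.04
```

View pics/scene14.png

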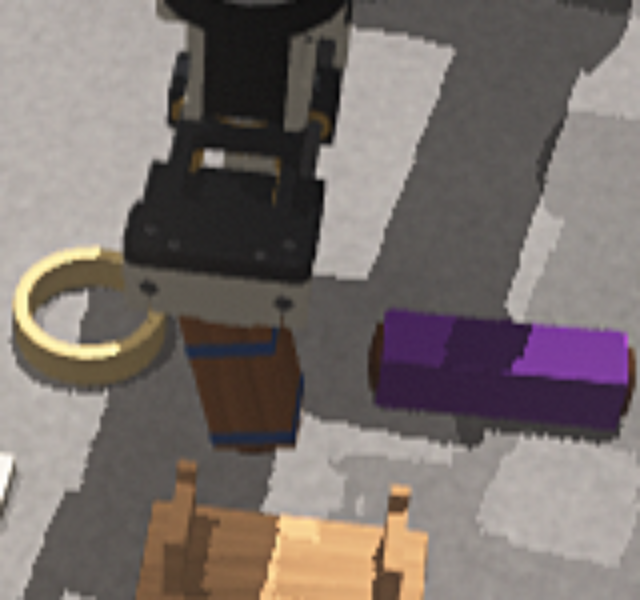

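It has swung down with the heavy end lowest. I'll let it settle, then measure the lean from the band edges.

Call:
{"name": "send_rows", "arguments": {
  "motion": [
    [[0,0,0,0],[0,0,0,0],[0,0,0,0],[0,0,0,0],[0,0,0,0]]
  ]
}}

```text
time: 16.75
tool_pos: [0.5814, 0.1388, 0.2392]
tool_rot: [-1.553, 0.0, -1.373]
contact_force: [0.2, -0.7, -2.7]
opening: 0.0398
```

```bash
python3 - <<'E'
from h import *
from scipy.spatial.transform import Rotation as Ro
s=sensors.observe();R=Ro.from_euler('xyz',s["tool_rot"]).as_matrix()
c=read_camera("scene");f=c["frame"]
m,b=bands(f,(320,180,390,250))
for a in b: print(a[0],a[1],np.round(cv2.boxPoints(a[2]),1).tolist())
# expected projections of a plumb column's near (+x_world side = +toolz) face edges
g=np.array(s["tool_pos"])+R[:,1]*0.006
print("g",g)
tx=R[:,0].copy();tx[2]=0;tx/=np.linalg.norm(tx);tz=R[:,2].copy();tz[2]=0;tz/=np.linalg.norm(tz)
for h in (-0.0,-0.037,-0.097,-0.1055):
  print(h,[proj(c,g+np.array([0,0,h])+tx*e+tz*0.02).round(1).tolist() for e in(-.02,.02)])
a=cv2.resize(f[170:250,310:400,::-1],None,fx=7,fy=7,interpolation=cv2.INTER_CUBIC);cv2.imwrite("pics/scene15.png",a)
E
```

```text
[337, 203, 22, 6, 34] [348.3, 206.7] [[336.79998779296875, 207.0], [358.0, 203.0], [358.70001220703125, 206.6999969482422], [337.5, 210.6999969482422]]
[343, 226, 21, 5, 25] [353.8, 228.8] [[342.8999938964844, 229.0], [363.0, 226.0], [363.3999938964844, 228.89999389648438], [343.29998779296875, 232.0]]
g [0.58152824 0.13886813 0.23315598]
-0.0 [[359.2, 193.7], [336.7, 191.0]]
-0.037 [[358.1, 208.0], [336.3, 205.3]]
-0.097 [[356.4, 229.2], [335.7, 226.6]]
-0.1055 [[356.2, 232.1], [335.6, 229.5]]
```

View pics/scene15.png

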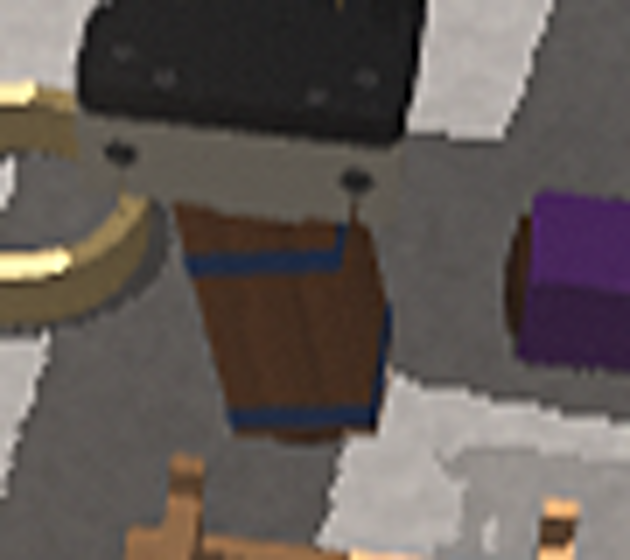

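The low band sits about 6.6 px to the right of plumb, a lean of about 12° toward +y. I'll loosen a little more.

Call:
{"name": "send_rows", "arguments": {
  "motion": [
    [[0,0,0,0],[0,0,0,0],[0,0,0,0],[0,0,0,0]]
  ],
  "grip_force": 4.5
}}

```text
time: 17.2
tool_pos: [0.5814, 0.1389, 0.2391]
tool_rot: [-1.553, 0.0, -1.373]
contact_force: [-0.1, -0.9, -2.8]
opening: 0.0398
```

```bash
cat > lean.py <<'E'
from h import *
import sys
from scipy.spatial.transform import Rotation as Ro
s=sensors.observe();R=Ro.from_euler('xyz',s["tool_rot"]).as_matrix()
c=read_camera("scene");f=c["frame"]
g=np.array(s["tool_pos"])+R[:,1]*0.006
tx=R[:,0].copy();tx[2]=0;tx/=np.linalg.norm(tx);tz=R[:,2].copy();tz[2]=0;tz/=np.linalg.norm(tz)
p=proj(c,g); box=(int(p[0])-35,int(p[1])-20,int(p[0])+35,int(p[1])+70)
m,b=bands(f,box)
for a in b: print(a[0],a[1])
for h in (-0.037,-0.097): print("plumb",h,[proj(c,g+np.array([0,0,h])+tx*e+tz*0.02).round(1).tolist() for e in(-.02,0,.02)])
cv2.imwrite(sys.argv[1],cv2.resize(f[box[1]-10:box[3]+20,box[0]-20:box[2]+20,::-1],None,fx=5,fy=5,interpolation=cv2.INTER_CUBIC)[:600])
print(np.round(s["tool_pos"],4),np.round(s["tool_rot"],4),s["contact_force"].round(2) if hasattr(s["contact_force"],'round') else s["contact_force"])
E
python3 lean.py pics/s16.png; python3 rel.py 0.5625 -0.155 0.25
```

```text
[337, 202, 22, 7, 32] [349.2, 206.5]
[343, 226, 21, 5, 25] [353.8, 228.8]
plumb -0.037 [[358.1, 208.0], [347.2, 206.6], [336.3, 205.3]]
plumb -0.097 [[356.4, 229.2], [346.1, 227.9], [335.7, 226.7]]
[0.5814 0.1389 0.2391] [-1.5528e+00  4.0000e-04 -1.3728e+00] [-0.12 -0.86 -2.76]
t 17.25 pos [0.5814 0.1389 0.2392] yaw -78.66 REL [ 0.2844 -0.0123 -0.0761] twist -0.01 n 0.295 F [-1.59 -0.1  -2.74] T [-0.098 -0.079  0.016] op 0.04
```

View pics/s16.png

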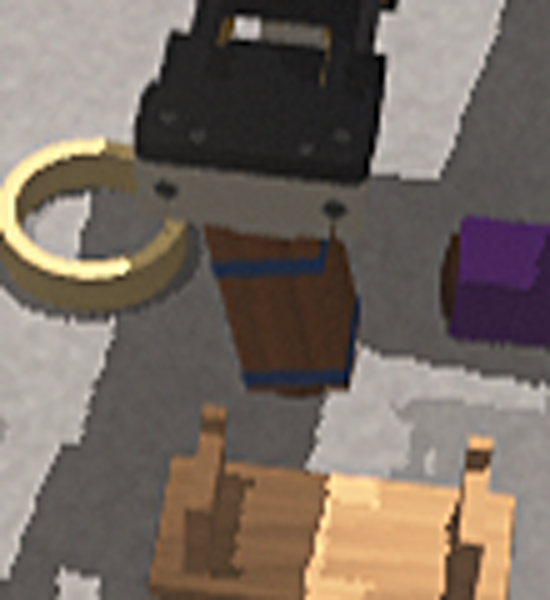

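Call:
{"name": "send_rows", "arguments": {
  "motion": [
    [[0.01,0,-0.003,0],[0.03,0,-0.01,0],[0.06,0,-0.018,0],[0.09,0,-0.026,0],[0.12,0,-0.034,0],[0.15,0,-0.042,0],[0.18,0,-0.05,0],[0.18,0,-0.05,0]]
  ],
  "grip_force": 5
}}

```text
time: 18.05
tool_pos: [0.5674, -0.0518, 0.2382]
tool_rot: [-1.553, -0.002, -1.377]
contact_force: [0.1, -0.4, -2.8]
opening: 0.0401
```

```bash
python3 lean.py pics/s17.png; python3 rel.py 0.5625 -0.155 0.25
```

```text
plumb -0.037 [[265.9, 177.3], [255.7, 176.1], [245.7, 174.9]]
plumb -0.097 [[268.6, 199.0], [259.0, 197.8], [249.4, 196.6]]
[ 0.5674 -0.0518  0.2382] [-1.5533 -0.0016 -1.377 ] [ 0.14 -0.44 -2.77]
t 18.1 pos [ 0.5675 -0.0498  0.2382] yaw -78.86 REL [ 0.1022 -0.0122 -0.025 ] twist -0.21 n 0.106 F [ 0.47  0.03 -2.76] T [ 0.028 -0.121 -0.026] op 0.04
```

View pics/s17.png

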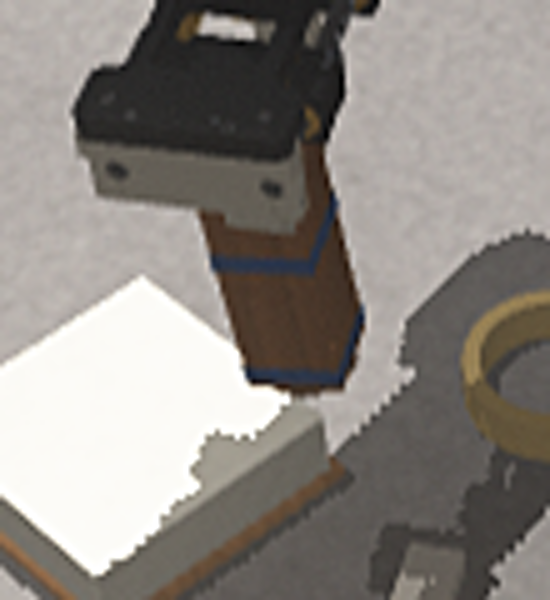

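Call:
{"name": "send_rows", "arguments": {
  "motion": [
    [[0.01,0,-0.003,0],[0.03,0,-0.008,0],[0.05,0,-0.013,0],[0.075,0,-0.019,0],[0.1,0,-0.025,0],[0.102,0,-0.025,0],[0.102,0,-0.025,0],[0.102,0,-0.025,0]]
  ]
}}

```text
time: 18.9
tool_pos: [0.5626, -0.1538, 0.2377]
tool_rot: [-1.553, 0.0, -1.375]
contact_force: [-0.1, 0.4, -2.3]
opening: 0.0401
```

```bash
sed -i 's/m,b=bands(f,box)/m,b=bands(f,box,(100,135),90)/' lean.py; python3 lean.py pics/s18.png; python3 rel.py 0.5625 -0.155 0.163; python3 - <<'E'
from h import *
c=read_camera("top");cv2.imwrite("pics/t18.png",cv2.resize(c["frame"][180:360,380:560,::-1],None,fx=3,fy=3))
E
```

```text
[197, 151, 26, 14, 61] [211.2, 160.2]
[205, 173, 24, 14, 51] [218.3, 182.4]
plumb -0.037 [[219.8, 163.2], [210.1, 162.0], [200.4, 160.9]]
plumb -0.097 [[224.7, 184.9], [215.3, 183.8], [206.0, 182.6]]
[ 0.5626 -0.1538  0.2377] [-1.5531e+00  4.0000e-04 -1.3754e+00] [-0.14  0.38 -2.28]
t 18.95 pos [ 0.5627 -0.1536  0.2378] yaw -78.79 REL [ 0.0013  0.0748 -0.0018] twist -0.14 n 0.075 F [ 0.97 -0.3  -2.69] T [ 0.012 -0.123 -0.009] op 0.0403
```

View pics/s18.png

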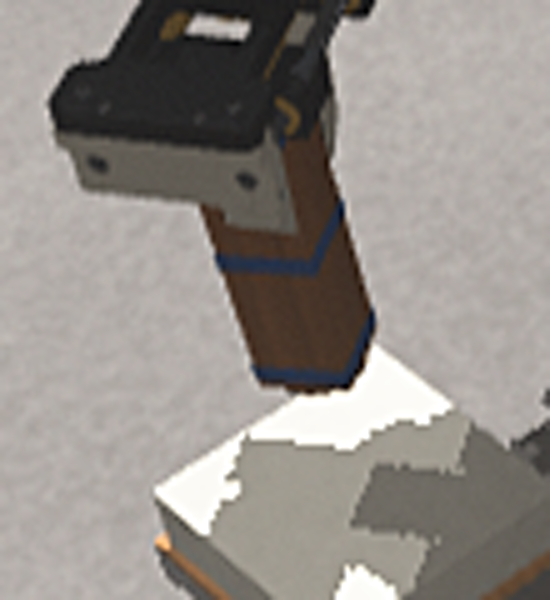

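View pics/t18.png

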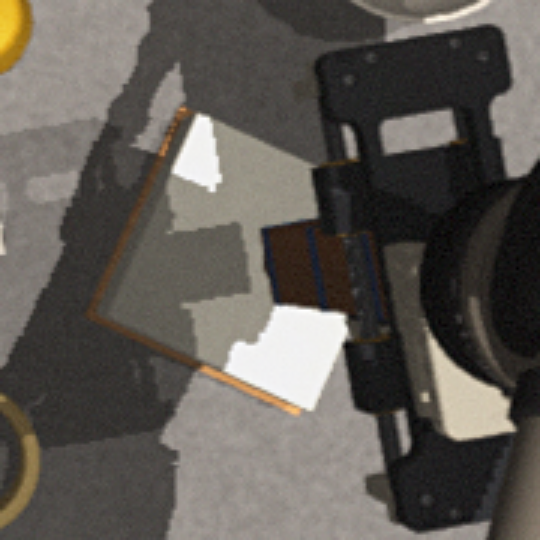

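The lean is now about 4° and it hangs over the plinth centre. I'll lower it to just above contact.

Call:
{"name": "send_rows", "arguments": {
  "motion": [
    [[0,0.01,0,0],[0,0.025,-0.001,0],[0.001,0.04,-0.001,0],[0.001,0.055,-0.001,0],[0.001,0.066,-0.002,0],[0.001,0.07,-0.002,0],[0.001,0.07,-0.002,0],[0.001,0.07,-0.002,0]]
  ]
}}

```text
time: 19.8
tool_pos: [0.5625, -0.1548, 0.1683]
tool_rot: [-1.552, -0.0, -1.375]
contact_force: [-0.2, 0.6, -2.7]
opening: 0.0402
```

```bash
python3 lean.py pics/s19.png; python3 rel.py 0.5625 -0.155 0.158
```

```text
[204, 175, 23, 14, 50] [217.2, 185.0]
[211, 195, 22, 14, 43] [223.7, 204.8]
plumb -0.037 [[225.0, 188.0], [215.7, 186.9], [206.5, 185.7]]
plumb -0.097 [[229.3, 207.5], [220.5, 206.4], [211.6, 205.3]]
[ 0.5625 -0.1548  0.1683] [-1.5521e+00 -4.0000e-04 -1.3748e+00] [-0.15  0.62 -2.74]
t 19.85 pos [ 0.5626 -0.1548  0.1685] yaw -78.77 REL [ 0.0001  0.0105 -0.0003] twist -0.12 n 0.011 F [ 0.02 -0.26 -1.64] T [ 0.035 -0.119  0.007] op 0.0398
```

View pics/s19.png

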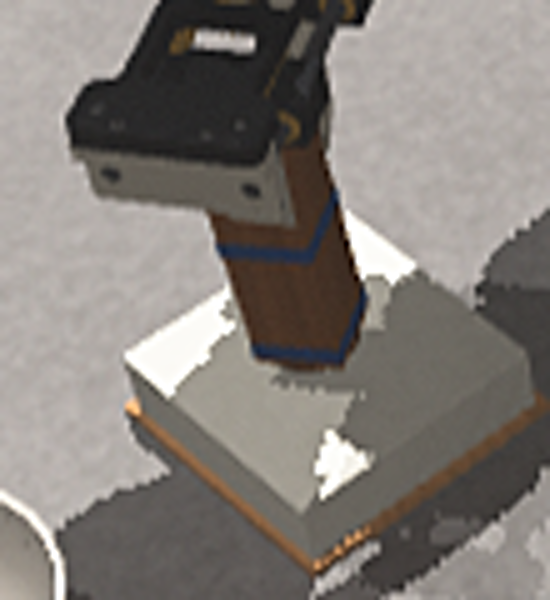

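Call:
{"name": "send_rows", "arguments": {
  "motion": [
    [[0,0.002,0,0],[0,0.004,0,0],[0,0.006,0,0],[0,0.008,0,0],[0,0.009,0,0],[0,0.009,0,0],[0,0.009,0,0]]
  ]
}}

```text
time: 20.55
tool_pos: [0.5629, -0.155, 0.1602]
tool_rot: [-1.551, -0.001, -1.375]
contact_force: [-1.9, 0.3, 4.4]
opening: 0.0398
```

```bash
python3 lean.py pics/s20.png; for i in 1 2; do python3 rel.py 0.5625 -0.155 0.158;done
```

```text
[204, 178, 24, 14, 53] [217.6, 187.6]
[211, 199, 23, 13, 46] [223.6, 207.5]
plumb -0.037 [[225.4, 190.8], [216.2, 189.7], [207.1, 188.6]]
plumb -0.097 [[229.7, 210.1], [220.9, 209.0], [212.1, 207.9]]
[ 0.5629 -0.155   0.1602] [-1.5512e+00 -1.2000e-03 -1.3748e+00] [-1.92  0.31  4.42]
t 20.6 pos [ 0.5629 -0.155   0.1602] yaw -78.77 REL [-0.0001  0.0022 -0.0004] twist -0.12 n 0.002 F [-1.87 -0.05  5.02] T [-0.005  0.423 -0.002] op 0.0403
t 20.6 pos [ 0.5629 -0.155   0.1602] yaw -78.77 REL [-0.0001  0.0022 -0.0004] twist -0.12 n 0.002 F [-1.87 -0.05  5.02] T [-0.005  0.423 -0.002] op 0.0403
```

Contact made (Fz +5 N, well under the limit). I'll relieve the press slightly, then release.

Call:
{"name": "send_rows", "arguments": {
  "motion": [
    [[0,-0.0005,0,0],[0,-0.001,0,0],[0,-0.001,0,0],[0,-0.001,0,0]]
  ]
}}

```text
time: 21.0
tool_pos: [0.5628, -0.1549, 0.1607]
tool_rot: [-1.552, -0.001, -1.375]
contact_force: [0.5, -1.0, -2.3]
opening: 0.04
```

```bash
python3 rel.py 0.5625 -0.155 0.158
```

```text
t 21.0 pos [ 0.5628 -0.1549  0.1607] yaw -78.77 REL [ 0.      0.0027 -0.0003] twist -0.12 n 0.003 F [ 0.5  -1.05 -2.27] T [-0.032 -0.062 -0.029] op 0.04
```

Call:
{"name": "send_rows", "arguments": {
  "motion": [
    [[0,0.0005,0,0],[0,0.0005,0,0],[0,0.0005,0,0]]
  ]
}}

```text
time: 21.3
tool_pos: [0.5628, -0.1549, 0.1603]
tool_rot: [-1.552, -0.001, -1.375]
contact_force: [-0.5, 0.4, -1.3]
opening: 0.0397
```

Call:
{"name": "send_rows", "arguments": {
  "motion": [
    [[0,0,0,0],[0,0,0,0],[0,0,0,0],[0,0,0,0],[0,0,0,0],[0,0,0,0],[0,0,0,0],[0,0,0,0]]
  ],
  "gripper": 0.6
}}

```text
time: 22.1
tool_pos: [0.5628, -0.1549, 0.1603]
tool_rot: [-1.552, -0.001, -1.375]
contact_force: [-0.6, -0.2, 0.1]
opening: 0.0553
```

```bash
python3 lean.py pics/s21.png;python3 rel.py 0.5625 -0.155 0.158
```

```text
[205, 177, 24, 14, 51] [218.5, 186.3]
[211, 198, 23, 13, 42] [224.0, 207.1]
plumb -0.037 [[225.5, 190.8], [216.3, 189.6], [207.1, 188.5]]
plumb -0.097 [[229.8, 210.1], [220.9, 209.0], [212.2, 207.9]]
[ 0.5628 -0.1549  0.1603] [-1.5516e+00 -9.0000e-04 -1.3748e+00] [-0.61 -0.2   0.11]
t 22.15 pos [ 0.5628 -0.1549  0.1603] yaw -78.77 REL [ 0.      0.0023 -0.0004] twist -0.12 n 0.002 F [-0.15  0.05 -1.08] T [-0.019 -0.108  0.024] op 0.0549
```

View pics/s21.png

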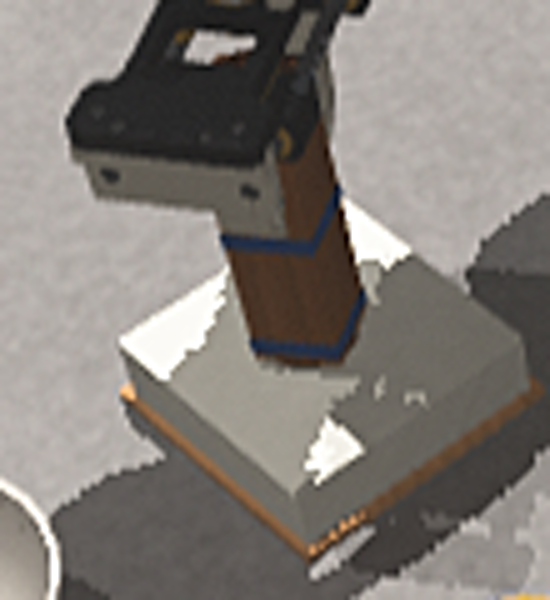

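Released, and it stands near plumb (band offset 5.5 px against 4.6 px for plumb). I'll open fully and withdraw straight up. The tool is tilted about 1°, so I'll compensate along z.

Call:
{"name": "send_rows", "arguments": {
  "motion": [
    [[0,0,0,0],[0,0,0,0],[0,0,0,0],[0,0,0,0],[0,0,0,0]]
  ],
  "gripper": 1
}}

```text
time: 22.65
tool_pos: [0.5628, -0.1549, 0.1603]
tool_rot: [-1.552, -0.001, -1.375]
contact_force: [-0.7, 0.2, 0.2]
opening: 0.0895
```

Call:
{"name": "send_rows", "arguments": {
  "motion": [
    [[0,-0.01,0,0],[0,-0.025,0,0],[0,-0.04,0.001,0],[0,-0.06,0.001,0],[0,-0.08,0.001,0],[0,-0.1,0.002,0],[0,-0.12,0.002,0],[0,-0.14,0.002,0]]
  ]
}}

```text
time: 23.45
tool_pos: [0.562, -0.1549, 0.3021]
tool_rot: [-1.551, -0.001, -1.375]
contact_force: [0.1, -0.3, -0.9]
opening: 0.092
```

```bash
python3 rel.py 0.5625 -0.155 0.158; python3 - <<'E'
from h import *
for n in("scene","top"):
  c=read_camera(n);cv2.imwrite(f"pics/{n}22.png",c["frame"][:,:,::-1])
  m,b=bands(c["frame"],(170,120,270,240) if n=="scene" else (400,200,530,330),(100,135),90)
  for a in b: print(n,a[0],a[1])
  for h in(0.055,.115,.175): print(h,proj(c,[.5625,-.155,h]).round(1))
E
```

```text
t 23.45 pos [ 0.562  -0.1549  0.3021] yaw -78.77 REL [ 0.      0.144  -0.0024] twist -0.12 n 0.144 F [ 0.1  -0.33 -0.87] T [-0.059 -0.129 -0.016] op 0.092
scene [199, 154, 25, 14, 57] [212.2, 164.1]
scene [206, 178, 23, 13, 45] [218.2, 186.8]
scene [211, 198, 23, 13, 43] [223.7, 207.1]
0.055 [223.8 203. ]
0.115 [219.3 183.6]
0.175 [214.4 162.5]
top [482, 261, 5, 27, 32] [483.6, 273.5]
0.055 [467.8 267.3]
0.115 [478.8 268. ]
0.175 [491.5 268.7]
```

View pics/scene22.png

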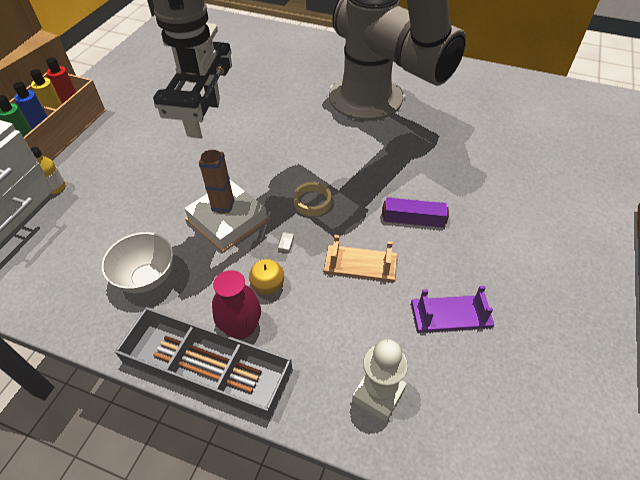

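It stands with about 2° of lean and is about 1–2 px off centre in the scene view. One check that it is at rest, then I hand in.

Call:
{"name": "send_rows", "arguments": {
  "motion": [
    [[0,0,0,0],[0,0,0,0],[0,0,0,0],[0,0,0,0],[0,0,0,0],[0,0,0,0],[0,0,0,0],[0,0,0,0]]
  ]
}}

```text
time: 24.35
tool_pos: [0.5631, -0.1553, 0.3039]
tool_rot: [-1.546, -0.005, -1.375]
contact_force: [-1.0, -0.0, -0.3]
opening: 0.0919
```

```bash
python3 - <<'E'
from h import *
from cell import hand_in
for i in range(3):
  c=read_camera("scene")
  m,b=bands(c["frame"],(170,120,270,240),(100,135),90)
  B=[a[1] for a in b];print(B)
if len(B)==3 and B[2][1]-B[0][1]>38: print(hand_in())
E
```

```text
[[212.2, 164.1], [218.1, 186.9], [223.5, 207.2]]
[[212.2, 164.1], [218.6, 186.6], [223.7, 207.3]]
[[212.4, 164.0], [218.0, 187.0], [223.4, 207.3]]
the job is handed in; nothing more can be done
None
```

The column is standing upright by itself near the middle of the plinth, heavy end down, and the job is handed in at about 24.5 s of the 61 s allowed.

- **Finding the heavy end:** I lifted the column at its middle. The +y end dipped when I loosened the grip, and the wrist torque showed the same.
- **Placing it:** I regripped about 37 mm from the middle on the light side and lifted level. I loosened the grip so the heavy end swung down, then lowered the column onto the plinth and released it.

**Last checks:**
- **At rest:** the blue bands stayed still to within about 0.5 px across the last three pictures.
- **Lean and position:** the lean is about 2° and the scene view puts the column within about 5 mm of the plinth centre. The top view was no check on this: it picked up only one blue patch and I did not work it out.
- **Gripper:** it is clear of the column, about 140 mm above the grasp height.
- **Other things:** the bystanders look unmoved in the scene picture, by eye only.

**What went wrong on the way:**
- **Set-down in the cradle:** my first one was about 2 mm off, which left the column rolled onto a lip of the cradle. I mended it with two gentle nudges, one at each end, before regripping.
- **Lean while hanging:** the column first hung about 12° off plumb. The stops while carrying it over reduced that to about 4° before I set it down.
- **Tool tilt:** the tool tilted by about 1° from vertical over the run, which did no harm.

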